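# Seat the retaining ring of a spotlight head with a two-pin spanner

### The job

Two spotlight heads stand face up on the assembly bench. Lift the two-pin spanner out of its wooden block, set its pins fully into the two holes of the recessed ring in the larger head, and with it turn the ring clockwise (seen from above) until it is home against its stop. Then let go, leaving the spanner standing upright in the ring, and leave the smaller head where it is.

Things in the scene. Friction and masses are not known exactly. Their poses are not given: they have to be found in the camera images.
- spanner_grip (a point): Centre of the steel two-pin spanner's grip bar: 70 mm along x, 16 along y, 26 high; z up. Foot bar 92 x 28 x 14 mm, its underside 71 mm below this point; from it two pins (8 mm diameter, 14 long) stick down at x = +-38 mm. 0.25 kg, same after a half turn. Stands pins down, loosely, in two 20 mm deep holes of a fixed wooden block 130 x 60 x 24 mm on the bench, foot bar resting on it.
- ring_top (a point): Centre of the top of the flat aluminium ring (110 mm across, 8 thick) in the larger, fixed dark head (132 mm wide, inside 116). Ring top 60 mm above bench, 10 below the rim. z up; x runs through the two holes and turns with the ring. Holes centred at x = +-38 mm, 18 mm along x, 20 along y, over 20 deep. With the spanner fully in, its foot bar lies on the ring: spanner_grip 71 mm above this point.
- ring (a joint): Turn of that ring in its head, rad, growing clockwise seen from above. Starts between 0 and 0.35; hard stop (home) at 1.1, where the small dark mark on the ring meets the white mark on the rim. Friction 0.15 N m; stays where left. The pins have play in the holes: the spanner turns about 0.16 rad further than the ring from centred pins.
- small_lamp_center (a point): Centre of the smaller loose lamp head (84 mm diameter, 58 mm high, 0.6 kg), half-way up. A bystander: the spanner does not fit it.
Things that resemble listed ones, but are neither listed nor needed, are in the scene too. What is shaped like the part that bears spanner_grip but red is not meant.

How it is judged (in metres and radians):
On the way:
1. the spanner's pins are fully in the ring's two holes while the ring has yet to be turned home (z of spanner_grip in the frame of ring_top below 0.077 m and horizontal distance between spanner_grip and ring_top below 0.012 m and angle between spanner_grip's own z axis and vertical below 0.2 rad and value of joint ring below 0.7 rad), for 0.1 s.
At the end, for the whole second after the job is handed in: The ring is within 0.18 rad (10 degrees) of its stop; the spanner stands in it within 12 degrees of upright, its pins in the holes (foot bar within 6 mm of the ring's top, its axis within 15 mm of the ring's); the smaller head is within 30 mm of where it was (value of joint ring above 0.92 rad and z of spanner_grip in the frame of ring_top between 0.06 and 0.077 m and horizontal distance between spanner_grip and ring_top below 0.015 m and angle between spanner_grip's own z axis and vertical below 0.2 rad and distance of small_lamp_center from where it was at the start of the episode below 0.03 m); the robot touches nothing.
It fails at once if the smaller lamp head is knocked away or tipped (distance of small_lamp_center from where it was at the start of the episode above 0.03 m or angle between small_lamp_center's own z axis and vertical above 0.4 rad).
It also fails if it takes over 45 s, if anything falls off the work surface, if the arm or the gripper's body presses on something with over 40 N, if the wrist force passes 120 N, or if a joint passes its speed limit or range.

### The arm

A 6-joint arm with a two-finger parallel gripper is mounted at the origin on the work surface. World frame = base frame: x ahead of the robot, y to its left, z up, the work surface at z = 0. Lengths are in mm, angles in rad, forces in N, time in s.
With the tool pointing down it reaches from about 300 to 775 mm from the base axis. Payload 14.6 kg.
Tool frame: the origin (TCP) lies at the very end of the fingers, on their centre line; the grasp point (between the pads) lies manip.grip_depth behind it (manip.grip_depth is the distance from the TCP to the grasp point, in mm); x points along the fingers, z is the direction in which the jaws open and shut, and the axes are right-handed (so a half turn about x gives the same grasp; the last joint's range is limited). The gripper opens to 94 mm and grips with 3 to 60 N. Pads are 16 mm wide; open, the fingers measure 119 mm over their backs; the gripper's body (75 mm by 177 mm) begins 78 mm behind the grasp point.
Start: joints at [1.145, 0.3, 1.521, -0, 1.321, -0.067], TCP at [193.13, 514.966, 175.646] pointing down, gripper open.
Joint ranges: [-3.03, 3.03], [-0.79, 2.21], [0.23, 2.52], [-1.04, 4.18], [0, 3.07], [-2.55, 2.55]. Speed limits (rad/s): [2.22, 2.22, 2.57, 3.14, 3.14, 3.14].

### API

Orientations are given as [roll, pitch, yaw] about the fixed x, y, z axes, in that order (R = Rz(yaw) Ry(pitch) Rx(roll)).
In Python, from cell import manip gives the robot as it stands.
- The arm moves only by the tool step_arm, never from a script. Its argument "commands" is one flat list of numbers, 7 for each row, row after row: the shift along the tool's x, y, z in m, then the turn, a rotation vector about the tool's x, y, z in degrees, then the finger opening in m, from 0 to 0.094. A call has 1 to 5 rows; each row shifts and turns the commanded pose from where the row before left it, along the tool's axes as they then stand; what a row does not reach is not made up. A row lasts 1/8 s, in which the tool goes at most 62.5 mm and 10.7 degrees, less where a joint would pass 70% of its speed; a pose out of reach is approached as far as the arm can. A call with a gripper value outside its range is refused whole. The fingers move at their own pace and stop on an object; "squeeze" is the grip in N (left out, the last holds). Time passes only in rows, so rows that do not move let the fingers close. It gives the time, the measured TCP pose, the force and the opening at its end, in the units of the state.
- manip.read_state(): the state, without advancing time (a new reading comes with each control period).
- manip.camera(name): name is "side" or "top" or "wrist"; returns the picture (420x560x3 uint8, red, green, blue); there is no depth.
- manip.camera_model(name): a dict with "intrinsics" (3x3 intrinsics, pixels), "origin" and "orientation" of the camera in the world; the wrist camera has in their place "tool_from_camera" (4x4, takes a point from camera to tool coordinates, whose origin is the TCP and whose axes are the tool frame's). Camera axes: x right, y up, looking along -z (the intrinsics and any distortion apply to the point x, -y, -z); pixel columns grow to the right and rows downward; lengths in mm; the calibration is good to about 2 mm. A picture is of the moment at which its call begins: read the wrist's pose just before it. camera_model takes no time and is no camera call.
- manip.sign_off(): hands the job in, once; it reports no verdict.
Trained networks look in the newest picture that a camera, given by its name, has taken for a name from the list of things; names that differ only in an ending like _2 or _b are one class to them, and where a whole thing is asked for, a point or a joint stands for the part that bears it (a point fixed in the world has none). Each returns a list of dicts, best first, with "score" (0 to 1); they miss things now and then, are a little off and sometimes report something else, mostly with a low value. They report only what shows in the picture. A call takes as long as a camera call. They do not tell look-alikes from the thing itself.
- manip.find_in(thing, camera): "centre" ([row, column] in pixels, amid what is visible of it).
- manip.outline_of(thing, camera): "pixels" (420x560 bool, what is visible of it) and "centre" ([row, column] in pixels, amid what is visible of it).
The state is a dict: "clock": time; "joints": joint angles; "qd": joint speeds; "effort": joint torques, N m; "eef_pos": TCP position; "eef_rot": TCP orientation; "wrist_force": force on the tool from outside, world axes, zero at the start; "moment": the same for the moment, N m; "finger_gap": finger opening in mm.
Only numpy, scipy, OpenCV 4.12 (cv2) and the standard library are available. Lean on these libraries where they do the work, as an engineer would, in place of code of your own. Each camera call takes 0.05 s, during which the arm holds its last target. There are 200 camera calls.

## Working session

There is one attempt and no reset: what is moved stays moved. The work goes in short steps, Python scripts to look and compute and a tool call to move; the robot and the scene stay as the last step left them, time stands still between calls to the robot, and variables do not carry over. Pictures are saved under pics/ and viewed, about 8 in all and at most 12, crops included, and the job is handed in when it is done.

Besides the shell and the picture viewer there is one more tool, called after "Call:" by a JSON object that holds its "op" and its "data". step_arm: Moves the arm, as the interface text tells. Its arguments: {"type":"object","properties":{"commands":{"type":"array"},"squeeze":{"type":"number"}},"required":["commands"]}

```bash
ls; mkdir -p pics
cat > h.py <<'E'
import numpy as np, cv2
from cell import manip
from scipy.spatial.transform import Rotation as R
def save(name,img,crop=None,scale=1):
    if crop: r0,r1,c0,c1=crop; img=img[r0:r1,c0:c1]
    img=cv2.resize(img,None,fx=scale,fy=scale,interpolation=cv2.INTER_CUBIC)
    cv2.imwrite('pics/'+name,img[:,:,::-1])
def cam(name):
    m=manip.camera_model(name); K=np.array(m['intrinsics'])
    if name=='wrist':
        s=manip.read_state(); T=np.eye(4); T[:3,:3]=R.from_euler('xyz',s['eef_rot']).as_matrix(); T[:3,3]=s['eef_pos']
        T=T@np.array(m['tool_from_camera']); return K,T[:3,3],T[:3,:3],m
    o=np.array(m['orientation'])
    Ro=o if o.shape==(3,3) else R.from_euler('xyz',o).as_matrix()
    return K,np.array(m['origin']),Ro,m
def pix2z(name,row,col,z,c=None):
    K,o,Ro,m=c or cam(name)
    d=np.array(m.get('distortion',np.zeros(5)),float)
    u=cv2.undistortPoints(np.array([[[col,row]]],float),K,d)[0,0]
    v=Ro@np.array([u[0],-u[1],-1]); return o+v*(z-o[2])/v[2]
E
python3 - <<'E'
from h import *
s=manip.read_state(); print(s, manip.grip_depth)
for n in('top','side','wrist'):print(n,manip.camera_model(n))
a=manip.camera('top'); 
for t in('spanner_grip','ring_top','small_lamp_center'):
    for d in manip.find_in(t,'top'): print('top',t,d)
b=manip.camera('side')
for t in('spanner_grip','ring_top','small_lamp_center'):
    for d in manip.find_in(t,'side'): print('side',t,d)
save('top.png',a,scale=1.42)
save('side.png',b,scale=1.42)
E
```

```text
pics
{'clock': 0.0, 'joints': array([ 1.14540430e+00,  3.00480203e-01,  1.52161812e+00, -1.50526800e-05,
        1.32072245e+00, -6.66460635e-02]), 'qd': array([-0.00141727,  0.00070673, -0.00157224, -0.00134499,  0.00043973,
        0.0010077 ]), 'effort': array([-1.62751392e-03, -5.31807268e+01, -3.52738488e+01,  7.07937218e-02,
        2.43371405e-02, -1.50975757e-04]), 'eef_pos': array([193.00266597, 514.68060619, 175.06570111]), 'eef_rot': array([ 3.0868177 ,  1.56956812, -1.98431351]), 'wrist_force': array([0.3356596 , 0.33630383, 0.49113264]), 'moment': array([-0.00198038, -0.04957806,  0.0270099 ]), 'finger_gap': 93.85651064537365} 18.8
top {'intrinsics': array([[439.52728652,   0.        , 283.61798219],
       [  0.        , 439.52728652, 206.17116103],
       [  0.        ,   0.        ,   1.        ]]), 'origin': array([ 359.0237242 ,   17.11162961, 1044.47455772]), 'orientation': array([ 2.15162332e-01, -4.65942928e-04, -1.50706728e+00])}
side {'intrinsics': array([[507.88056801,   0.        , 278.68624868],
       [  0.        , 507.88056801, 207.74398208],
       [  0.
[... 490 characters left out ...]
8632e-01,  2.26509483e-01,
         6.63587233e+01],
       [ 9.99999199e-01,  5.56278246e-04,  1.13708915e-03,
         4.20836925e-01],
       [ 0.00000000e+00,  0.00000000e+00,  0.00000000e+00,
         1.00000000e+00]])}
top spanner_grip {'centre': [223.3, 173.2], 'score': 0.77}
top spanner_grip {'centre': [164.2, 170.2], 'score': 0.68}
top ring_top {'centre': [210.8, 392.4], 'score': 0.8}
top small_lamp_center {'centre': [241.3, 289.9], 'score': 0.8}
side spanner_grip {'centre': [306.8, 275.0], 'score': 0.84}
side spanner_grip {'centre': [303.1, 181.0], 'score': 0.63}
side ring_top {'centre': [155.6, 303.9], 'score': 0.86}
side small_lamp_center {'centre': [227.6, 322.9], 'score': 0.62}
```

View pics/top.png

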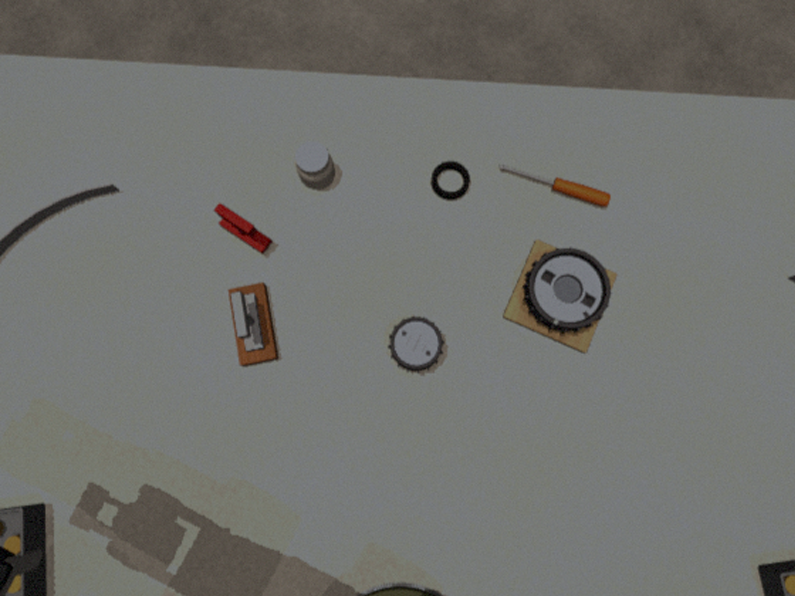

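View pics/side.png

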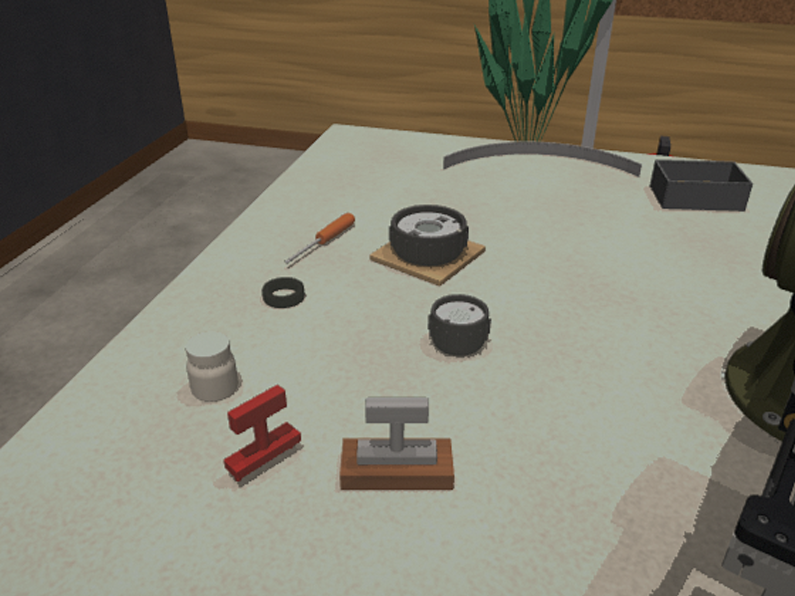

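The top view has two spanner-shaped candidates: red at (164,170), standing free, and steel grey at (223,173), standing in the wooden block. The steel one fits the description. The larger head, on its wooden pad, is at (204,400), and the small lamp is at (241,290). I'll enlarge the spanner and ring to confirm and measure them.

Run:
```python
from h import *
a=manip.camera('top')
d=manip.outline_of('spanner_grip','top')
for x in d: print(x['score'],x['centre'],x['pixels'].sum(),a[x['pixels']].mean(0))
A=cv2.resize(a[190:265,150:210],None,fx=6,fy=7*6/7,interpolation=cv2.INTER_CUBIC)
B=cv2.resize(a[165:240,360:435],None,fx=6,fy=6,interpolation=cv2.INTER_CUBIC)
save('zoom.png',np.clip(np.hstack([A,B])*1.4,0,255).astype(np.uint8))
c=cam('top')
print('grip',pix2z('top',223,170,95,c),'ring',pix2z('top',204,400,60,c), 'lamp', pix2z('top',241,291,58,c))
```

```text
0.69 [162.5, 170.0] 581 [98.54733219 30.12048193 27.79862306]
0.6 [223.1, 173.8] 697 [90.65423242 87.8938307  86.38880918]
grip [512.55038073 276.08976935  95.        ] ring [ 595.90064796 -235.9279768    60.        ] lamp [494.92180594   8.61886298  58.        ]
```

View pics/zoom.png

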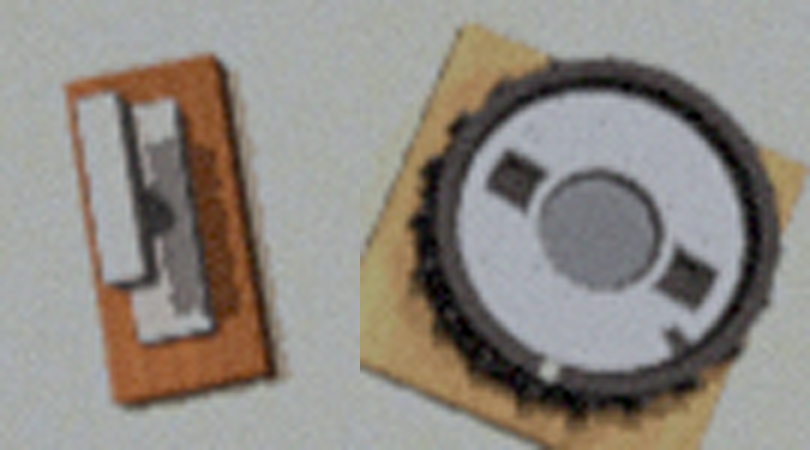

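The left side of the crop shows the steel spanner in the wooden block, its grip-top centre at about (221,169). On the right is the ring, with holes at (195,386) and (211,415), the dark mark at (222,413) and the white mark at (227,392). The steel spanner is confirmed as the right one.

Run:
```python
from h import *
c=cam('top'); P=lambda zx,zy,x0,y0,z: pix2z('top',y0+zy/6,x0+zx/6,z,c)
g=P(112,188,150,190,108); g1=P(96,94,150,190,108); g2=P(128,283,150,190,108)
print('grip',g,'len',np.linalg.norm(g1-g2),'ang',np.degrees(np.arctan2(*(g1-g2)[1::-1])))
h1=P(158,180,360,165,60);h2=P(332,275,360,165,60);print('holes',h1,h2,np.linalg.norm(h1-h2),(h1+h2)/2,'ang',np.degrees(np.arctan2(*(h1-h2)[1::-1])))
r=P(240,228,360,165,60); m=P(317,342,360,165,60); w=P(190,372,360,165,70); print('ringcentre',r)
ang=lambda p:np.degrees(np.arctan2(*(p-r)[1::-1]))
print('mark',ang(m),'white',ang(w))
T=R.from_euler('xyz',manip.read_state()['eef_rot']).as_matrix();print(T)
```

```text
grip [513.90574185 275.85832202 108.        ] len 70.95428119890857 ang 16.19416520394516
holes [ 615.18852483 -204.32147731   60.        ] [ 582.09419098 -271.05591669   60.        ] 74.48973306905665 [ 598.64135791 -237.688697     60.        ] ang 63.62268717098616
ringcentre [ 598.25773147 -235.91089164   60.        ]
mark -145.2836613675623 white 160.52981744790566
[[-1.46797229e-06 -9.36341029e-01  3.51091837e-01]
 [-8.58911256e-05  3.51091836e-01  9.36341025e-01]
 [-9.99999996e-01 -2.87811504e-05 -8.09387780e-05]]
```

```bash
cat > plan.py <<'E'
import sys
from h import *
def plan(x,y,z,jaw,n,s=None):
    """rows to bring TCP to x,y,z (mm) with jaw axis yaw (deg), tool down"""
    s=s or manip.read_state(); T=R.from_euler('xyz',s['eef_rot']).as_matrix(); p=np.array(s['eef_pos'])
    j=np.radians(jaw); zt=np.array([np.cos(j),np.sin(j),0]); xt=np.array([0,0,-1.]); G=np.column_stack([xt,np.cross(zt,xt),zt])
    w=R.from_matrix(T.T@G).as_rotvec(); d=np.array([x,y,z])-p
    print('d',d.round(1),'rot',np.degrees(w).round(1))
    for k in range(n):
        Tk=T@R.from_rotvec(w*k/n).as_matrix()
        print([*(Tk.T@d/n/1000).round(4).tolist(),*np.degrees(w/n).round(2).tolist()])
if __name__=='__main__': plan(*map(float,sys.argv[1:5]),int(sys.argv[5]))
E
python3 plan.py 514 276 175 106.2 10
```

```text
d [ 320.9 -239.    -0.6] rot [-36.8  -0.    0. ]
[0.0001, -0.0384, -0.0111, -3.68, -0.0, 0.0]
[0.0001, -0.0376, -0.0135, -3.68, -0.0, 0.0]
[0.0001, -0.0367, -0.0159, -3.68, -0.0, 0.0]
[0.0001, -0.0356, -0.0183, -3.68, -0.0, 0.0]
[0.0001, -0.0344, -0.0205, -3.68, -0.0, 0.0]
[0.0001, -0.033, -0.0227, -3.68, -0.0, 0.0]
[0.0001, -0.0315, -0.0247, -3.68, -0.0, 0.0]
[0.0001, -0.0298, -0.0267, -3.68, -0.0, 0.0]
[0.0001, -0.028, -0.0285, -3.68, -0.0, 0.0]
[0.0001, -0.0261, -0.0303, -3.68, -0.0, 0.0]
```

Call:
{"op": "step_arm", "data": {"commands": [0,-0.038,-0.011,-3.7,0,0,0.094,0,-0.038,-0.0135,-3.7,0,0,0.094,0,-0.037,-0.016,-3.7,0,0,0.094,0,-0.036,-0.018,-3.7,0,0,0.094,0,-0.034,-0.0205,-3.7,0,0,0.094]}}

```text
clock: 1.12
eef_pos: [355.0, 395.0, 175.7]
eef_rot: [-0.663, 1.571, 0.874]
wrist_force: [-0.2, 0.4, -0.0]
finger_gap: 94.1
```

Call:
{"op": "step_arm", "data": {"commands": [0,-0.033,-0.023,-3.7,0,0,0.094,0,-0.0315,-0.025,-3.7,0,0,0.094,0,-0.03,-0.027,-3.7,0,0,0.094,0,-0.028,-0.0285,-3.7,0,0,0.094,0,-0.026,-0.03,-3.7,0,0,0.094]}}

```text
clock: 1.75
eef_pos: [515.9, 275.4, 175.7]
eef_rot: [-1.319, 1.571, 0.541]
wrist_force: [-0.5, 1.0, 1.1]
finger_gap: 94.2
```

```bash
python3 - <<'E'
from h import *
manip.camera('top'); s=manip.read_state(); print(s['clock'],s['eef_pos'],s['eef_rot'],np.abs(s['qd']).max())
a=manip.camera('wrist'); print(manip.find_in('spanner_grip','wrist')); save('w1.png',np.clip(a*1.3,0,255).astype(np.uint8),scale=1.42)
E
python3 plan.py 514 276 120 106.2 3
```

```text
1.8 [518.65342992 272.70054245 175.38522657] [-2.74332246  1.56978403 -0.88249892] 0.18117885621946164
[{'centre': [196.5, 289.1], 'score': 0.73}, {'centre': [335.1, 276.4], 'score': 0.57}]
d [ -1.6   0.7 -55.3] rot [ 0.1 -0.  -0. ]
[0.0184, 0.0004, 0.0004, 0.03, -0.0, -0.01]
[0.0184, 0.0004, 0.0004, 0.03, -0.0, -0.01]
[0.0184, 0.0004, 0.0004, 0.03, -0.0, -0.01]
```

View pics/w1.png

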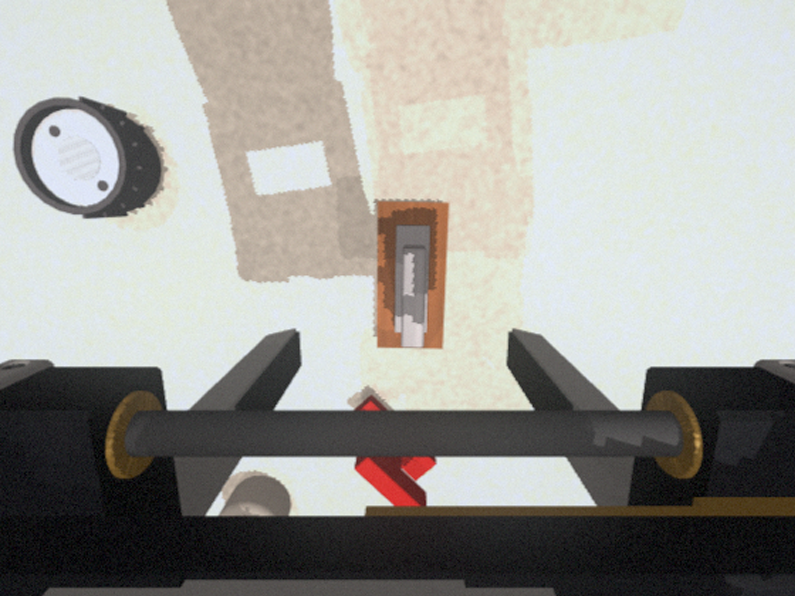

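The wrist view shows the grip bar between the fingers, running from (402,247) to (424,347) in the picture, which is about (209,291) in camera pixels. The red spanner is separate, below it.

Run:
```python
from h import *
c=cam('wrist'); 
g1=pix2z('wrist',247/1.42,413/1.42,108,c);g2=pix2z('wrist',346/1.42,412.5/1.42,108,c)
print(g1,g2,np.linalg.norm(g1-g2),(g1+g2)/2,np.degrees(np.arctan2(*(g1-g2)[1::-1])),manip.read_state()['eef_pos'])
```

```text
[478.76650962 272.00502356 108.        ] [545.15715372 291.37176783 108.        ] 69.15770678326447 [511.96183167 281.68839569 108.        ] -163.73756324597645 [515.59740769 275.29368661 175.25260065]
```

```bash
python3 plan.py 514.4 277.5 76 106.2 5
```

```text
d [ -1.2   2.2 -99.3] rot [ 0.1 -0.  -0. ]
[0.0199, 0.0001, 0.0005, 0.02, -0.0, -0.01]
[0.0199, 0.0001, 0.0005, 0.02, -0.0, -0.01]
[0.0199, 0.0001, 0.0005, 0.02, -0.0, -0.01]
[0.0199, 0.0001, 0.0005, 0.02, -0.0, -0.01]
[0.0199, 0.0001, 0.0005, 0.02, -0.0, -0.01]
```

Call:
{"op": "step_arm", "data": {"commands": [0.02,0,0.0005,0,0,0,0.094,0.02,0,0.0005,0,0,0,0.094,0.02,0,0.0005,0,0,0,0.094,0.02,0,0.0005,0,0,0,0.094,0.019,0,0.0005,0,0,0,0.05]}}

```text
clock: 2.52
eef_pos: [513.2, 279.6, 76.1]
eef_rot: [0.706, 1.571, 2.563]
wrist_force: [0.4, 0.3, -0.5]
finger_gap: 86.9
```

Call:
{"op": "step_arm", "data": {"commands": [0,0,0,0,0,0,0.03,0,0,0,0,0,0,0.03,0,0,0,0,0,0,0.03], "squeeze": 20}}

```text
clock: 2.9
eef_pos: [514.4, 279.1, 77.6]
eef_rot: [-1.38, 1.569, 0.478]
wrist_force: [0.2, -0.2, 0.1]
finger_gap: 57.6
```

Run:
```python
from h import *
s=manip.read_state(); c=cam('wrist'); a=manip.camera('wrist'); print(s['clock'],s['eef_pos'],s['finger_gap'],s['wrist_force'],np.abs(s['qd']).max()); save('w2.png',np.clip(a*1.3,0,255).astype(np.uint8),scale=1.42)
```

```text
2.9 [514.38259996 279.05265279  77.61976695] 57.575477686195725 [ 0.2485848  -0.15420101  0.08131051] 0.0050702536941571365
```

View pics/w2.png

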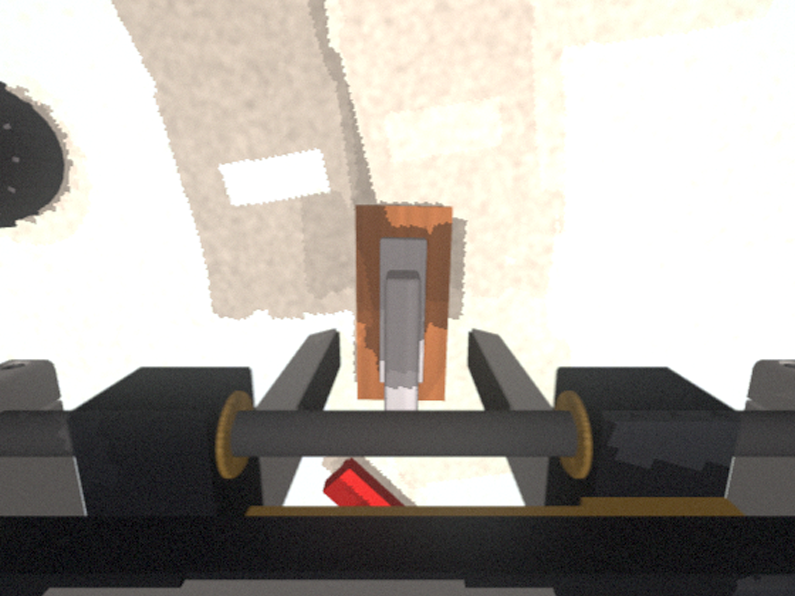

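The wrist view shows the bar centred between the pads (columns 385–420), with its far top edge at picture row 278.

Run:
```python
from h import *
s=manip.read_state(); T=R.from_euler('xyz',s['eef_rot']).as_matrix()
for r,cl,z in((278,402,108),(271,402,82)):
    print(T.T@(pix2z('wrist',r/1.42,cl/1.42,z)-s['eef_pos']))
```

```text
[-30.58370206  33.23402221   0.30701777]
[-4.58230123 32.02405063  0.19583335]
```

Call:
{"op": "step_arm", "data": {"commands": [0.001,0,0,0,0,0,0.02,0,0,0,0,0,0,0.01,0,0,0,0,0,0,0.005,0,0,0,0,0,0,0.005,0,0,0,0,0,0,0.005], "squeeze": 40}}

```text
clock: 3.58
eef_pos: [514.2, 278.6, 75.6]
eef_rot: [2.603, 1.571, -1.822]
wrist_force: [0.1, -0.9, -0.0]
finger_gap: 14.6
```

Call:
{"op": "step_arm", "data": {"commands": [0,0,0,0,0,0,0.005,0,0,0,0,0,0,0.005,0,0,0,0,0,0,0.005]}}

```text
clock: 3.95
eef_pos: [514.2, 278.7, 75.7]
eef_rot: [-2.175, 1.571, -0.317]
wrist_force: [0.3, 0.2, 0.3]
finger_gap: 15.1
```

Call:
{"op": "step_arm", "data": {"commands": [-0.015,0,0,0,0,0,0.005,-0.02,0,0,0,0,0,0.005,-0.02,0,0,0,0,0,0.005,-0.02,0,0,0,0,0,0.005,-0.02,0,0,0,0,0,0.005]}}

```text
clock: 4.58
eef_pos: [514.1, 278.7, 172.2]
eef_rot: [-1.259, 1.57, 0.599]
wrist_force: [-0.4, 0.2, -1.2]
finger_gap: 14.9
```

```bash
python3 - <<'E'
from h import *
s=manip.read_state(); print(s['eef_pos'],s['wrist_force'],s['finger_gap'],s['joints'])
E
python3 plan.py 598 -237 171 -26.4 16
```

```text
[514.05807942 278.70177621 172.23375778] [-0.41795798  0.22451779 -1.18859923] 14.871787991577364 [ 4.34136443e-01  3.79884046e-01  1.42242806e+00  7.13275713e-05
  1.33886258e+00 -1.42369089e+00]
d [  83.9 -515.7   -1.2] rot [132.8   0.    0. ]
[0.0001, 0.0041, -0.0324, 8.3, 0.0, 0.0]
[0.0001, -0.0006, -0.0326, 8.3, 0.0, 0.0]
[0.0001, -0.0053, -0.0322, 8.3, 0.0, 0.0]
[0.0001, -0.0099, -0.0311, 8.3, 0.0, 0.0]
[0.0001, -0.0143, -0.0293, 8.3, 0.0, 0.0]
[0.0001, -0.0184, -0.027, 8.3, 0.0, 0.0]
[0.0001, -0.0221, -0.024, 8.3, 0.0, 0.0]
[0.0001, -0.0253, -0.0206, 8.3, 0.0, 0.0]
[0.0001, -0.0281, -0.0167, 8.3, 0.0, 0.0]
[0.0001, -0.0302, -0.0125, 8.3, 0.0, 0.0]
[0.0001, -0.0317, -0.008, 8.3, 0.0, 0.0]
[0.0001, -0.0325, -0.0033, 8.3, 0.0, 0.0]
[0.0001, -0.0326, 0.0014, 8.3, 0.0, 0.0]
[0.0001, -0.0321, 0.0061, 8.3, 0.0, 0.0]
[0.0001, -0.0309, 0.0107, 8.3, 0.0, 0.0]
[0.0001, -0.029, 0.015, 8.3, 0.0, 0.0]
```

Call:
{"op": "step_arm", "data": {"commands": [0,0.004,-0.0325,8.3,0,0,0.005,0,-0.0005,-0.0325,8.3,0,0,0.005,0,-0.0055,-0.032,8.3,0,0,0.005,0,-0.01,-0.031,8.3,0,0,0.005,0,-0.0145,-0.0295,8.3,0,0,0.005]}}

```text
clock: 5.2
eef_pos: [540.8, 116.7, 171.6]
eef_rot: [-0.855, 1.57, 0.274]
wrist_force: [-0.0, 0.0, -2.3]
finger_gap: 14.4
```

Call:
{"op": "step_arm", "data": {"commands": [0,-0.0185,-0.027,8.3,0,0,0.005,0,-0.022,-0.024,8.3,0,0,0.005,0,-0.0255,-0.0205,8.3,0,0,0.005,0,-0.028,-0.0165,8.3,0,0,0.005,0,-0.03,-0.0125,8.3,0,0,0.005]}}

```text
clock: 5.82
eef_pos: [567.3, -44.2, 171.6]
eef_rot: [-0.373, 1.57, 0.031]
wrist_force: [0.3, -0.7, -2.6]
finger_gap: 14.3
```

Call:
{"op": "step_arm", "data": {"commands": [0,-0.0315,-0.008,8.3,0,0,0.005,0,-0.0325,-0.0035,8.3,0,0,0.005,0,-0.0325,0.0015,8.3,0,0,0.005,0,-0.032,0.006,8.3,0,0,0.005,0,0,0,0,0,0,0.005]}}

```text
clock: 6.45
eef_pos: [587.9, -173.5, 171.1]
eef_rot: [-0.898, 1.571, -1.072]
wrist_force: [-0.7, 0.0, -1.9]
finger_gap: 14.7
```

```bash
python3 - <<'E'
from h import *
manip.camera('side');manip.camera('side')
s=manip.read_state(); c=cam('wrist'); a=manip.camera('wrist'); print(s['clock'],s['eef_pos'],s['finger_gap'],s['wrist_force'],np.abs(s['qd']).max())
print(manip.find_in('ring_top','wrist'))
save('w3.png',np.clip(a*1.2,0,255).astype(np.uint8),scale=1.42)
E
python3 plan.py 598 -237 171 -26.4 2
```

```text
6.55 [ 587.92919676 -171.41045438  171.05438256] 14.7055546336532 [ 0.05681636  0.84308744 -2.18503708] 0.016049902010217398
[{'centre': [234.6, 331.7], 'score': 0.65}]
d [ 10.  -66.1  -0.1] rot [16.8  0.  -0. ]
[0.0, -0.0318, 0.0104, 8.38, 0.01, -0.0]
[0.0, -0.0299, 0.015, 8.38, 0.01, -0.0]
```

View pics/w3.png

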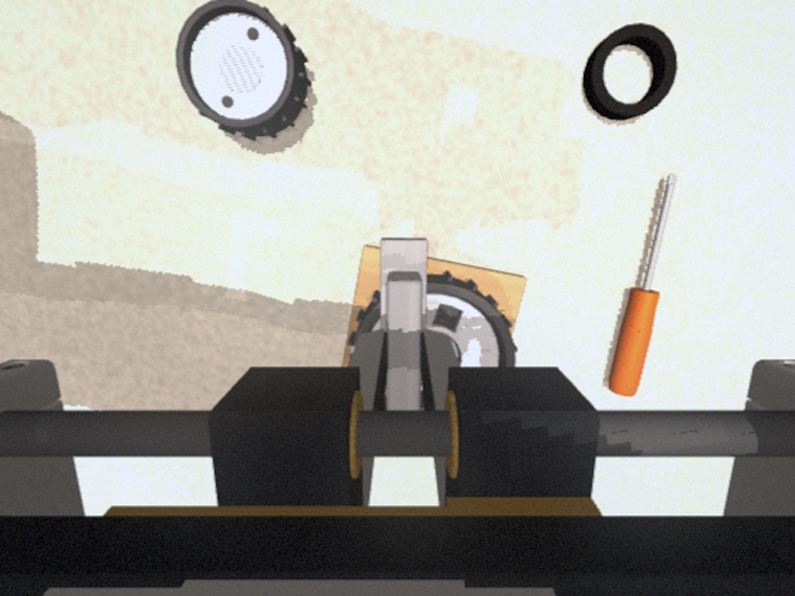

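The wrist view shows the spanner held upright, its foot end at picture (403,240). Beside it, one ring hole is visible at (449,317).

Run:
```python
from h import *
s=manip.read_state(); T=R.from_euler('xyz',s['eef_rot']).as_matrix(); zt=s['eef_pos'][2]
print('hole',pix2z('wrist',317/1.42,449/1.42,60))
for r,cl,x in((279,404,-31.8),(241,404,38.2),(238,404,52.2)):
    print(T.T@(pix2z('wrist',r/1.42,cl/1.42,zt-x)-s['eef_pos']))
```

```text
hole [ 618.68676826 -201.17534661   60.        ]
[-31.79694597  32.66911532  -0.87086729]
[38.20405084 42.45960105 -0.73899187]
[52.20411036 43.00507344 -0.71323761]
```

```bash
python3 plan.py 601.7 -234.1 150 -26.4 3
```

```text
d [ 13.7 -63.2 -21.1] rot [16.8  0.  -0. ]
[0.007, -0.02, 0.008, 5.59, 0.0, -0.0]
[0.007, -0.0191, 0.0099, 5.59, 0.0, -0.0]
[0.007, -0.0181, 0.0117, 5.59, 0.0, -0.0]
```

Call:
{"op": "step_arm", "data": {"commands": [0.007,-0.02,0.008,5.6,0,0,0.005,0.007,-0.019,0.01,5.6,0,0,0.005,0.007,-0.018,0.0115,5.6,0,0,0.005,0,0,0,0,0,0,0.005,0,0,0,0,0,0,0.005]}}

```text
clock: 7.28
eef_pos: [601.5, -233.7, 150.0]
eef_rot: [0.927, 1.571, 0.467]
wrist_force: [0.4, 0.1, -2.5]
finger_gap: 15.1
```

```bash
python3 - <<'E'
from h import *
s=manip.read_state(); print(s['eef_pos'])
a=manip.camera('wrist'); b=manip.camera('side'); t=manip.camera('top')
A=cv2.resize(a[140:300,200:370],(425,400),interpolation=cv2.INTER_CUBIC); B=cv2.resize(b[60:210,230:380],(375,400),interpolation=cv2.INTER_CUBIC)
save('c4.png',np.hstack([A,B]))
E
python3 plan.py 601.7 -234.1 130 -26.4 2
```

```text
[ 601.54202309 -233.65071044  150.04610631]
d [  0.1  -0.2 -20.2] rot [-0.  0. -0.]
[0.0101, -0.0001, 0.0001, -0.02, 0.02, -0.0]
[0.0101, -0.0001, 0.0001, -0.02, 0.02, -0.0]
```

View pics/c4.png

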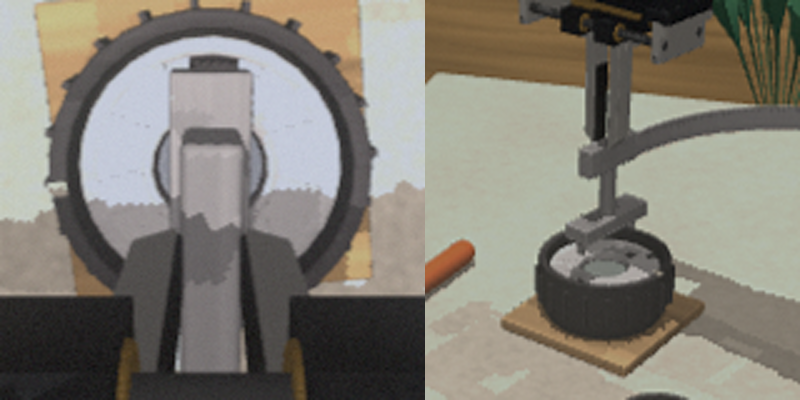

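The left crop shows the foot bar (columns 170–252) centred over the ring, with the far hole just visible at crop (214,56–70). The side view shows the pins above the holes. I'll check the offset along the bar from the hole's far edge.

Run:
```python
from h import *
s=manip.read_state(); T=R.from_euler('xyz',s['eef_rot']).as_matrix(); zt=s['eef_pos'][2]
f=lambda r,c,z:(T.T@(pix2z('wrist',140+r/2.5,200+c/2.5,z)-s['eef_pos'])).round(1)
print('hole edge',f(56,214,60),'foot top edge',f(73,211,zt-38.2), f(70,211,zt-52.2)); print('ring L/R',f(165,78,60),f(165,342,60),'ring top edge',f(37,212,60))
```

```text
hole edge [90.2 44.6  0.4] foot top edge [38.2 42.6 -0.9] [52.2 42.3 -0.9]
ring L/R [ 90.2  -0.4 -56.4] [90.3 -0.5 53.9] ring top edge [90.2 52.1 -0.4]
```

Call:
{"op": "step_arm", "data": {"commands": [0.01,0.0005,0,0,0,0,0.005,0.01,0.0005,0,0,0,0,0.005,0.004,0,0,0,0,0,0.005,0.003,0,0,0,0,0,0.005,0,0,0,0,0,0,0.005]}}

```text
clock: 8.05
eef_pos: [601.9, -233.8, 122.5]
eef_rot: [3.125, 1.571, 2.662]
wrist_force: [-0.2, -0.2, -1.9]
finger_gap: 14.7
```

Below ring level with no contact force, so the pins are in the holes.

Call:
{"op": "step_arm", "data": {"commands": [0.004,0,0,0,0,0,0.005,0.003,0,0,0,0,0,0.005,0.002,0,0,0,0,0,0.005,0.001,0,0,0,0,0,0.005,0,0,0,0,0,0,0.005]}}

```text
clock: 8.68
eef_pos: [601.9, -233.8, 112.6]
eef_rot: [-2.947, 1.571, 2.873]
wrist_force: [0.6, 0.5, -1.1]
finger_gap: 14.5
```

Call:
{"op": "step_arm", "data": {"commands": [0.0007,0,0,0,0,0,0.005,0,0,0,0,0,0,0.005]}}

```text
clock: 8.93
eef_pos: [601.9, -233.8, 112.0]
eef_rot: [2.306, 1.571, 1.843]
wrist_force: [0.4, 0.2, -1.7]
finger_gap: 14.7
```

Run:
```python
from h import *
s=manip.read_state(); print(s['clock'],s['eef_pos'],s['wrist_force'],s['moment'],s['joints'][5])
```

```text
8.925 [ 601.89193491 -233.78365896  111.95670038] [ 0.35355767  0.1819719  -1.73521685] [-0.07522974  0.03035705 -0.08873908] 0.03629068851510493
```

Call:
{"op": "step_arm", "data": {"commands": [0,0,0.00035,8,0,0,0.005,0,0,0.00035,8,0,0,0.005,0,0,0.00035,8,0,0,0.005,0,0,0.00035,8,0,0,0.005,0,0,0.00035,8,0,0,0.005]}}

```text
clock: 9.55
eef_pos: [603.0, -235.0, 112.0]
eef_rot: [-1.764, 1.57, -2.93]
wrist_force: [-1.3, 0.3, -1.2]
finger_gap: 14.4
```

Run:
```python
from h import *
s=manip.read_state(); print(s['clock'],s['eef_pos'],s['wrist_force'],s['moment'],s['joints'][5])
```

```text
9.55 [ 602.99701827 -235.0381908   111.99018536] [-1.3126422   0.30409845 -1.18233184] [-0.0421534   0.48205012  0.17641593] 0.7380168168305691
```

Call:
{"op": "step_arm", "data": {"commands": [0,0,0.0002,4,0,0,0.005,0,0,0.0002,4,0,0,0.005,0,0,0.0002,4,0,0,0.005,0,0,0.0002,4,0,0,0.005,0,0,0,0,0,0,0.005]}}

```text
clock: 10.18
eef_pos: [603.3, -235.7, 111.9]
eef_rot: [-1.863, 1.571, 2.979]
wrist_force: [-1.0, -0.5, -2.0]
finger_gap: 14.6
```

Run:
```python
from h import *
s=manip.read_state(); print(s['clock'],s['eef_pos'],s['wrist_force'],s['moment'],s['joints'][5])
```

```text
10.175 [ 603.29197665 -235.72715533  111.94529048] [-1.0417583  -0.54579291 -2.03685831] [0.06888043 0.34117783 0.07574385] 1.0114154527531751
```

Call:
{"op": "step_arm", "data": {"commands": [0,0,0.0001,2,0,0,0.005,0,0,0.0001,2,0,0,0.005,0,0,0,0,0,0,0.005]}}

```text
clock: 10.55
eef_pos: [603.4, -235.9, 112.0]
eef_rot: [2.334, 1.571, 0.823]
wrist_force: [-1.6, 0.7, -1.7]
finger_gap: 14.8
```

Run:
```python
from h import *
s=manip.read_state(); print(s['clock'],s['eef_pos'],s['wrist_force'],s['moment'],s['joints'][5])
```

```text
10.55 [ 603.4275541  -235.92224605  111.97226118] [-1.55567462  0.72401892 -1.65528822] [0.15723307 0.42611724 0.13690681] 1.081909877239713
```

Call:
{"op": "step_arm", "data": {"commands": [0,0,0.0001,2,0,0,0.005,0,0,0.0001,2,0,0,0.005,0,0,0,0,0,0,0.005]}}

```text
clock: 10.92
eef_pos: [603.4, -236.1, 111.9]
eef_rot: [-2.194, 1.571, 2.508]
wrist_force: [-1.3, -0.3, -2.1]
finger_gap: 14.6
```

Run:
```python
from h import *
s=manip.read_state(); print(s['clock'],s['eef_pos'],s['wrist_force'],s['moment'],s['joints'][5])
a=manip.camera('wrist'); 
A=cv2.resize(a[140:300,200:370],(680,640),interpolation=cv2.INTER_CUBIC)[:590]
save('c5.png',A)
```

```text
10.925 [ 603.44058901 -236.11218713  111.9303048 ] [-1.34638023 -0.29241528 -2.06650855] [0.10793091 0.42515985 0.09544789] 1.1518026511581527
```

View pics/c5.png

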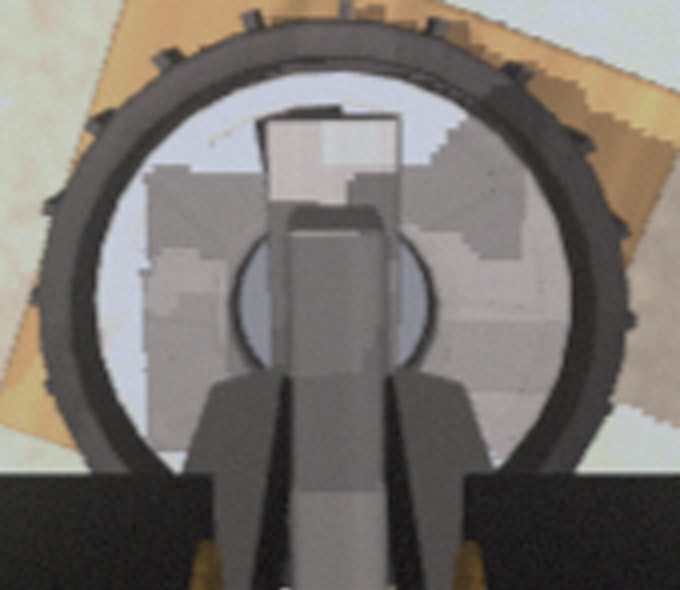

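The crop shows the foot down on the ring, and the hole's left edge (262,130) trailing the bar, so the pins are driving. The moment is still only friction, so the stop isn't reached yet.

Call:
{"op": "step_arm", "data": {"commands": [0,0,0.0001,2,0,0,0.005,0,0,0.0001,1.5,0,0,0.005,0,0,0,0,0,0,0.005]}}

```text
clock: 11.35
eef_pos: [603.4, -236.3, 111.9]
eef_rot: [-2.392, 1.571, 2.249]
wrist_force: [-1.3, 0.9, -0.9]
finger_gap: 14.8
```

Run:
```python
from h import *
s=manip.read_state(); print(s['clock'],s['eef_pos'],s['wrist_force'],s['moment'],s['joints'][5])
```

```text
11.35 [ 603.42174772 -236.31765165  111.94830806] [-1.32181745  0.88656065 -0.89549411] [0.08551659 0.4565813  0.13082866] 1.2123296102119818
```

Call:
{"op": "step_arm", "data": {"commands": [0,0,0.0001,1.5,0,0,0.005,0,0,0,0,0,0,0.005]}}

```text
clock: 11.6
eef_pos: [603.4, -236.4, 112.0]
eef_rot: [-1.449, 1.571, -3.117]
wrist_force: [-2.6, 0.4, -1.4]
finger_gap: 14.4
```

Run:
```python
from h import *
s=manip.read_state(); print(s['clock'],s['eef_pos'],s['wrist_force'],s['moment'],s['joints'][5])
```

```text
11.6 [ 603.40425169 -236.39793066  111.95287321] [-2.64123732  0.35366274 -1.40519236] [0.15555328 0.47874761 0.30937931] 1.2382831474474068
```

Call:
{"op": "step_arm", "data": {"commands": [0,0,0,1.5,0,0,0.005,0,0,0,0,0,0,0.005]}}

```text
clock: 11.85
eef_pos: [603.4, -236.4, 112.0]
eef_rot: [-0.785, 1.571, -2.479]
wrist_force: [-2.0, 1.0, -1.2]
finger_gap: 14.7
```

Run:
```python
from h import *
s=manip.read_state(); print(s['clock'],s['eef_pos'],s['wrist_force'],s['moment'],s['joints'][5])
```

```text
11.85 [ 603.41585732 -236.38345054  111.96778522] [-2.03440864  0.96133375 -1.17922403] [0.23853069 0.4591457  0.5018359 ] 1.2645201381269753
```

The moment is climbing (0.13, 0.31, 0.50 N m), so the ring is against its stop. I'll unload slightly, open and retreat.

Call:
{"op": "step_arm", "data": {"commands": [0,0,0,-2.5,0,0,0.005,0,0,0,0,0,0,0.03,0,0,0,0,0,0,0.05,0,0,0,0,0,0,0.06,0,0,0,0,0,0,0.06]}}

```text
clock: 12.48
eef_pos: [603.5, -236.5, 112.0]
eef_rot: [1.214, 1.571, -0.437]
wrist_force: [0.4, -0.3, 0.5]
finger_gap: 50.8
```

Call:
{"op": "step_arm", "data": {"commands": [0,0,0,0,0,0,0.07,-0.02,0,0,0,0,0,0.07,-0.04,0,0,0,0,0,0.07,-0.04,0,0,0,0,0,0.07,-0.03,0.03,0,0,0,0,0.07]}}

```text
clock: 13.1
eef_pos: [633.2, -239.1, 245.0]
eef_rot: [1.203, 1.568, -0.448]
wrist_force: [-0.1, 0.1, 0.3]
finger_gap: 69.9
```

```bash
python3 - <<'E'
from h import *
s=manip.read_state(); print(s['clock'],s['eef_pos'],s['finger_gap'],s['wrist_force'])
E
python3 plan.py 450 -80 240 -96 5
```

```text
13.1 [ 633.20298066 -239.09277219  244.98414464] 69.85253986437208 [-0.06842231  0.06837435  0.29660775]
d [-183.2  159.1   -5. ] rot [ 1.4  0.  -0.1]
[0.0009, -0.0391, -0.0288, 0.28, 0.01, -0.03]
[0.0009, -0.0392, -0.0286, 0.28, 0.01, -0.03]
[0.0009, -0.0394, -0.0284, 0.28, 0.01, -0.03]
[0.001, -0.0395, -0.0282, 0.28, 0.01, -0.03]
[0.001, -0.0396, -0.028, 0.28, 0.01, -0.03]
```

Call:
{"op": "step_arm", "data": {"commands": [0,-0.039,-0.029,0,0,0,0.07,0,-0.039,-0.029,0,0,0,0.07,0,-0.039,-0.029,0,0,0,0.07,0,-0.039,-0.029,0,0,0,0.07,0,-0.039,-0.029,0,0,0,0.07]}}

```text
clock: 13.72
eef_pos: [449.2, -77.8, 242.0]
eef_rot: [1.548, 1.57, -0.102]
wrist_force: [0.5, 0.7, 0.8]
finger_gap: 70.0
```

Call:
{"op": "step_arm", "data": {"commands": [0,0,-0.04,0,0,0,0.07,0,0,-0.04,0,0,0,0.07,0,0,-0.04,0,0,0,0.07,0,0,0,0,0,0,0.07]}}

```text
clock: 14.22
eef_pos: [460.0, 42.6, 242.1]
eef_rot: [2.283, 1.57, 0.636]
wrist_force: [-0.0, -0.3, 0.6]
finger_gap: 70.4
```

Run:
```python
from h import *
t=manip.camera('top'); b=manip.camera('side')
for th in('ring_top','spanner_grip','small_lamp_center'): print(manip.find_in(th,'side'))
A=cv2.resize(t[165:240,360:435],(450,450),interpolation=cv2.INTER_CUBIC); B=cv2.resize(b[60:260,240:380],(315,450),interpolation=cv2.INTER_CUBIC)
save('end.png',np.clip(np.hstack([A,B])*1.3,0,255).astype(np.uint8))
```

```text
[{'centre': [161.1, 301.0], 'score': 0.44}]
[{'centre': [301.6, 184.3], 'score': 0.8}, {'centre': [144.5, 297.9], 'score': 0.65}]
[{'centre': [228.4, 324.7], 'score': 0.63}]
```

View pics/end.png

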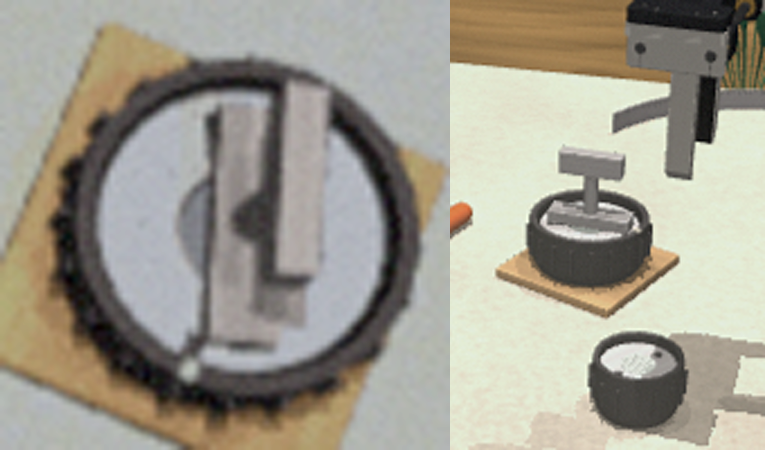

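The dark mark (192,345) meets the white mark (190,370). The spanner stands upright with its foot flat on the ring, and the small lamp hasn't moved: side view (228,325) now against (228,323) before.

```bash
python3 -c "
from h import *
s=manip.read_state(); print(s['clock'],s['wrist_force'],s['finger_gap']); print(manip.sign_off())"
```

```text
14.475 [-0.55308706 -0.88247843  0.17196347] 69.64911082637035
the job is handed in; nothing more can be done
None
```

I lifted the steel spanner out of its block, set its pins fully into the larger head's ring and turned the ring clockwise to its stop. Then I let go and handed the job in at 14.5 s. No verdict is reported at hand-in.

- **Insertion:** the spanner went down without resistance until its foot was within about 1 mm of the ring's top, before any turning.
- **Turning:** I turned the spanner about 70°. The turning moment rose from about 0.13 to 0.50 N m at the end, as expected at the stop.
- **Final pictures:** the dark mark on the ring meets the white mark on the rim. The spanner stands upright in the ring, the gripper is clear of everything, and the small lamp is where it was.
- **Disagreement:** my two position estimates differed by about 3–6 mm, for both the spanner and the ring. The first wrist picture was taken while the arm was still settling, which accounts for part of the spanner difference. I used values in between, and a close check just before insertion showed about 1 mm of misalignment.

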